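# Rebuild the carousel spindle: bearing, then spacer

## Task

Rebuild the stack on the carousel drive's upright shaft so that the retaining nut can go on afterwards. The steel bearing with black seals stands on its rim in the parts rack: take it out, lay it flat on the bench and let go, then take it by its rim and slide it fully down the shaft; after that slide the blue spacer down the shaft so that it sits flat on the bearing, and let go. Leave the yellow idler ring, the orange sleeve and the black nut where they are.

Things in the scene. Friction and masses are not known exactly. Their poses are not given: they have to be found in the camera images.
- bearing_center (a point): centre of the loose steel bearing ring with black seals: 50 mm outside diameter, 18 mm bore, 15 mm thick, about 0.13 kg. Its y axis is the bore axis: level at the start (the ring stands on its rim in the rack and can be taken from above by its flat faces), vertical (up or down) when it lies flat, its centre then 7.5 mm over the bench.
- spacer_center (a point): centre of the loose blue plastic spacer, standing upright on the bench: a tube of 40 mm outside diameter, 18 mm bore, 22 mm high. Its z axis is the bore axis. Two look-alikes in other colours and shapes stand nearby.
- shaft_foot (a point): centre of the top of the dark shoulder (34 mm diameter) on which the stack rests, 46 mm over the bench. z is the shaft axis, up. The fixed shaft is 15 mm in diameter, its tip tapering to 6 mm over the last 10 mm. It stands amid a fixed flat navy and white drive base, 170 mm along the point's x and 150 mm along its y, whose top is 40 mm over the bench.
- shaft_tip (a point): tip of that shaft, on its axis, 54 mm above the shoulder and 100 mm over the bench.
- rack_center (a point): centre of the fixed navy parts rack's floor, 6 mm over the bench; rack 70 mm along x, 140 mm along y. Slots at y = +35 and -35 mm each hold one ring on its rim, bore axis along the rack's y, ring centre 25 mm above this point; which holds the bearing varies. Slots are 17 mm wide between walls 6 mm thick with tops 20 mm over the bench; low end stops (10 mm) keep the rings from rolling.
- idler_center (a point): centre of the yellow plastic idler ring in the rack's other slot, of the same size as the bearing. Not to be moved.
- tall_sleeve_center (a point): centre of the orange plastic sleeve, 40 mm diameter, 36 mm high, upright on the bench. Not to be moved.
- nut_center (a point): centre of the black retaining nut with a brass middle, 40 mm diameter, 26 mm high, on the bench. It goes on later: not to be moved. The bench around the middle, between rack and drive and about 0.53 m ahead of the robot, is clear.
Things that resemble listed ones, but are neither listed nor needed, are in the scene too. Of the things shaped like the part that bears spacer_center, the blue one is meant. There is more than one size of the part that bears bearing_center; the job needs the smaller.

How it is judged:
By the outcome, as a careful person would: the job done as asked, in the order asked, and still so for the second after the job is handed in, with the robot touching nothing.
It also fails if it takes over 61 s, if anything falls off the work surface, if the arm or the gripper's body presses on something with over 40 N, if the wrist force passes 120 N, or if a joint passes its speed limit or range.

## Robot

A 6-joint arm with a two-finger parallel gripper is mounted at the origin on the work surface. World frame = base frame: x ahead of the robot, y to its left, z up, the work surface at z = 0. Lengths are in m, angles in rad, forces in N, time in s.
With the tool pointing down it reaches from about 0.425 to 0.95 m from the base axis. Payload 3.5 kg.
Tool frame: the origin (TCP) lies midway between the tips of the shut fingers; the grasp point (between the pads) lies 19 mm behind it; z points along the fingers, y is the line along which they close (so a half turn about z gives the same grasp; the last joint's range is limited). The gripper opens to 85 mm and grips with 20 to 120 N. Pads are 22 mm wide; open, the fingers measure 114 mm over their backs; the gripper's body (76 mm by 85 mm) begins 54 mm behind the grasp point. The pads swing forward as they close: fully open they stand 13 mm farther back than shut.
Start: joints at [1.164, 0.286, 1.577, -0, 1.279, -0.15], TCP at [0.171, 0.653, 0.231] pointing down, gripper open.
Joint ranges: [-2.77, 2.77], [-0.9, 2.22], [0.21, 2.48], [-1.53, 4.67], [0.24, 2.81], [-2.84, 2.84]. Speed limits (rad/s): [2.79, 2.79, 3.14, 3.14, 3.14, 3.14].

## Interface

Orientations are given as a rotation vector (axis times angle).
In Python, from bench import status, imaging, ticket, spotter gives the robot as it stands.
- The arm moves only by the shell command python3 -m handwheel 'ROWS' [FORCE]. ROWS is JSON, a list of rows, each a list of 7 numbers: the shift along the tool's x, y, z in mm, then the turn, a rotation vector about the tool's x, y, z in rad, then the gripper command: -1 is shut, 1 is fully open, values between are in proportion. A call has 1 to 8 rows; each row shifts and turns the commanded pose from where the row before left it, along the tool's axes as they then stand; what a row does not reach is not made up. A row lasts 1/8 s, in which the tool goes at most 62.5 mm and 10.7 degrees, less where a joint would pass 70% of its speed; a pose out of reach is approached as far as the arm can. A call is refused whole if a number of a shift passes 62.5 or a number of a turn 0.188, either way. A call with a gripper value outside its range is refused whole. The fingers move at their own pace and stop on an object; FORCE is the grip in N (left out, the last holds). Time passes only in rows, so rows that do not move let the fingers close. It gives the time, the measured TCP pose, the force, the opening and the grip force at its end, in the units of the state.
- status.get_state(): the state, without advancing time (a new reading comes with each control period).
- imaging.capture(name): name is "side" or "top"; returns the picture (420x560x3 uint8, blue, green, red); there is no depth.
- imaging.camera_info(name): a dict with "camera_matrix" (3x3 intrinsics, pixels), "R" (3x3) and "t" (3): a world point X has camera coordinates R X + t. Camera axes: x right, y down, z forward; pixel columns grow to the right and rows downward; lengths in m; the calibration is good to about 2 mm. A picture is of the moment at which its call begins. camera_info takes no time and is no camera call.
- ticket.close_job(): hands the job in; it is judged then, once.
Trained networks look in the newest picture that a camera, given by its name, has taken for a name from the list of things; names that differ only in an ending like _2 or _b are one class to them, and where a whole thing is asked for, a point or a joint stands for the part that bears it (a point fixed in the world has none). Each returns a list of dicts, best first, with "confidence" (0 to 1); they miss things now and then, are a little off and sometimes report something else, mostly with a low value. They report only what shows in the picture. A call takes as long as a camera call. They do not tell look-alikes from the thing itself.
- spotter.recognise(camera, target): "at" ([column, row] in pixels, amid what is visible of it).
The state is a dict: "time": time; "joints": joint angles; "qd": joint speeds; "joint_torque": joint torques, N m; "tcp_pos": TCP position; "tool_rot": TCP orientation; "force": force on the tool from outside, world axes, zero at the start; "moment": the same for the moment, N m; "opening": finger opening in m; "gripper_force": force on a finger pad.
Only numpy, scipy, OpenCV 4.12 (cv2) and the standard library are available. Lean on these libraries where they do the work, as an engineer would, in place of code of your own. Each camera call takes 0.05 s, during which the arm holds its last target. There are 200 camera calls.

## Working session

There is one attempt and no reset: what is moved stays moved. The work goes in short steps, Python scripts to look and compute and a shell command to move; the robot and the scene stay as the last step left them, time stands still between calls to the robot, and variables do not carry over. Pictures are saved under pics/ and viewed, at most 11 in all, crops included, and the job is handed in when it is done.

```bash
mkdir -p pics; ls; cat > h.py <<'E'
import numpy as np, cv2
from bench import status, imaging, ticket, spotter
def snap(c,n):
    im=imaging.capture(c); cv2.imwrite(f'pics/{n}.png',im); return im
def ray(c,px):
    i=imaging.camera_info(c); K=np.array(i['camera_matrix']);R=np.array(i['R']);t=np.array(i['t'])
    return -R.T@t, R.T@np.linalg.inv(K)@np.array([px[0],px[1],1.])
def onz(c,px,z):
    o,d=ray(c,px); return o+d*(z-o[2])/d[2]
def tri(p,q):
    (a,d),(b,e)=ray('top',p),ray('side',q)
    s=np.linalg.lstsq(np.c_[d,-e],b-a,rcond=None)[0]
    P,Q=a+s[0]*d,b+s[1]*e
    return (P+Q)/2,np.linalg.norm(P-Q)
def proj(c,X):
    i=imaging.camera_info(c); v=np.array(i['camera_matrix'])@(np.array(i['R'])@X+np.array(i['t'])); return v[:2]/v[2]
E
python3 - <<'E'
from h import *
a=snap('top','t0');b=snap('side','s0')
cv2.imwrite('pics/t0b.png',cv2.resize(a,(800,600)));cv2.imwrite('pics/s0b.png',cv2.resize(b,(800,600)))
for n in 'bearing_center spacer_center shaft_foot shaft_tip rack_center idler_center tall_sleeve_center nut_center'.split():
    for c in ('top','side'):
        print(n,c,[(np.round(r['at'],1).tolist(),round(r['confidence'],2)) for r in spotter.recognise(c,n)[:4]])
for c in('top','side'):
    i=imaging.camera_info(c);print(c,ray(c,(280,210)),np.array(i['camera_matrix'])[0,0])
print(status.get_state())
E
```

```text
pics
bearing_center top [([131.1, 221.4], 0.81), ([182.1, 236.0], 0.58)]
bearing_center side [([286.2, 397.1], 0.95), ([316.0, 325.4], 0.92)]
spacer_center top [([287.5, 143.2], 0.61), ([302.6, 177.8], 0.43)]
spacer_center side [([218.4, 230.8], 0.86)]
shaft_foot top [([370.3, 227.1], 0.96)]
shaft_foot side [([322.1, 185.4], 0.88)]
shaft_tip top [([368.6, 223.8], 0.73), ([296.0, 179.3], 0.68)]
shaft_tip side [([322.0, 185.2], 0.71)]
rack_center top [([196.6, 230.0], 0.6)]
rack_center side [([308.0, 337.7], 0.93)]
idler_center top [([258.5, 180.6], 0.55), ([209.9, 225.3], 0.49)]
idler_center side [([304.7, 294.8], 0.8)]
tall_sleeve_center top [([257.9, 253.3], 0.55)]
tall_sleeve_center side [([345.2, 258.8], 0.89)]
nut_center top [([257.9, 178.7], 0.65)]
nut_center side [([252.4, 254.2], 0.86)]
top (array([0.51419112, 0.03244456, 1.156658  ]), array([ 0.03688446, -0.00611767, -0.99939365])) 444.4641967985218
side (array([0.44314906, 0.79488392, 0.59976215]), array([ 0.15478424, -0.82219563, -0.54775568])) 464.42406409944397
{'time': 0.9, 'joints': array([ 1.16399408e+00,  2.86274981e-01,  1.57667836e+00, -8.13420781e-06,
        1.27861945e+00, -1.49991781e-01]), 'qd': array([ 0.00116353, -0.0003969 ,  0.00196136,  0.00057486,  0.00218623,
        0.00091025]), 'joint_torque': array([-2.75466991e-04, -4.05950797e+01, -2.92948973e+01, -1.81791938e-04,
        4.53741477e-04,  2.29392825e-07]), 'tcp_pos': array([0.171412  , 0.65286294, 0.2313533 ]), 'tool_rot': array([4.02284007e-01, 3.11571671e+00, 2.66393586e-05]), 'force': array([ 0.1988989 , -0.37908205,  0.56740743]), 'moment': array([-0.00230486,  0.00122768, -0.000205  ]), 'gripper_force': 0.0, 'opening': 0.08528418248333795}
```

View pics/t0b.png

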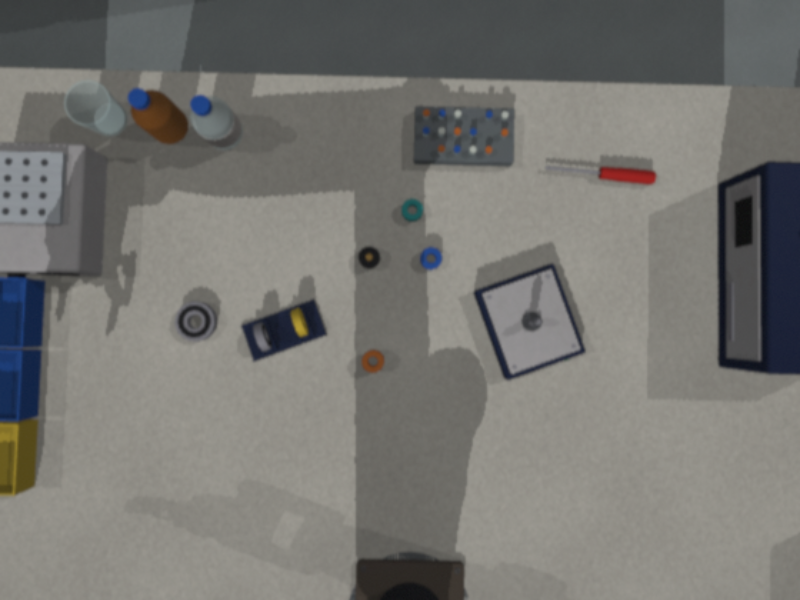

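View pics/s0b.png

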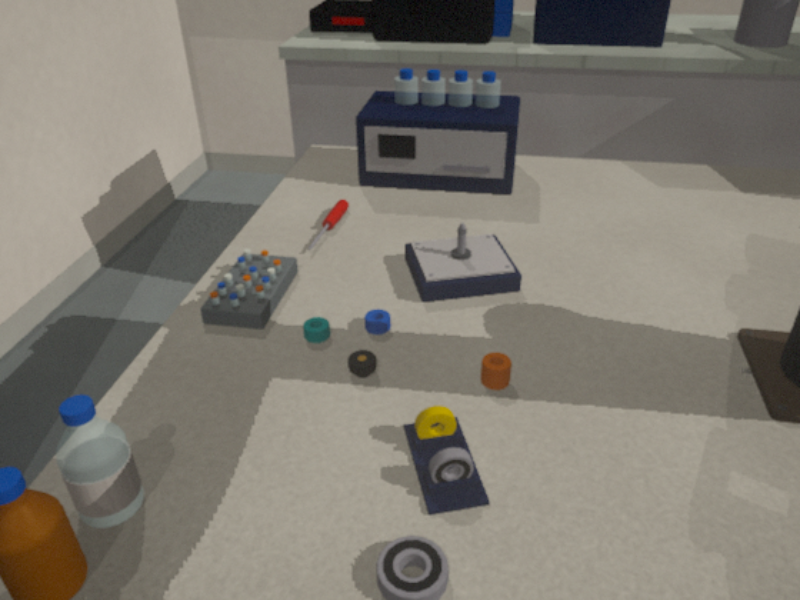

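The top view shows the rack at about (285,330) of 800x600, with the small bearing in its left slot at (262,336) and the idler at (300,322). The larger look-alike is at (195,320), the blue spacer at (431,259), the orange sleeve at (373,361), the nut at (369,257) and the drive at (530,321). In the side view the bearing is at (452,466), the spacer at (377,321) and the shaft at (461,240).

```bash
python3 - <<'E'
from h import *
t=cv2.imread('pics/t0.png');s=cv2.imread('pics/s0.png')
def blob(im,lo,hi,near,r=30):
    m=cv2.inRange(cv2.cvtColor(im,cv2.COLOR_BGR2HSV),lo,hi)
    k=np.zeros_like(m);cv2.circle(k,tuple(map(int,near)),r,255,-1);m&=k
    n,l,st,ce=cv2.connectedComponentsWithStats(m)
    j=1+np.argmax(st[1:,4]);c=ce[j];return c,st[j],(l==j).astype(np.uint8)
B=((105,120,60),(125,255,255));Y=((20,120,80),(35,255,255));O=((5,130,60),(16,255,255))
for n,cl,pt,ps in (('spacer',B,(302,181),(264,225)),('idler',Y,(210,225),(305,296)),('sleeve',O,(261,253),(347,260))):
    a=blob(t,*cl,pt,22);b=blob(s,*cl,ps,22)
    bb=lambda x:np.array([x[0]+x[2]/2-.5,x[1]+x[3]/2-.5])
    print(n,a[0],a[1],b[0],b[1],tri(bb(a[1]),bb(b[1])))
print('bearing',tri((183,235),(316,326)), onz('top',(183,235),.031),onz('side',(316,326),.031))
# drive base quad in top
m=cv2.inRange(t[150:300,300:450],(0,0,0),(255,255,255))
hsv=cv2.cvtColor(t,cv2.COLOR_BGR2HSV)
for nm,(x0,y0,x1,y1) in dict(drive=(320,175,420,275),rack=(160,200,238,262)).items():
    navy=cv2.inRange(hsv,(105,90,20),(130,255,120)); k=np.zeros_like(navy);k[y0:y1,x0:x1]=255;navy&=k
    cnt=np.concatenate(cv2.findContours(navy,cv2.RETR_EXTERNAL,cv2.CHAIN_APPROX_NONE)[0])
    h=cv2.convexHull(cnt);rr=cv2.minAreaRect(h);print(nm,rr)
    z=.04 if nm=='drive' else .02
    P=np.array([onz('top',p,z) for p in cv2.boxPoints(rr)]);print(P.round(4).tolist(),P.mean(0),np.linalg.norm(np.diff(P,axis=0),axis=1))
up=lambda im,x,y,w,h,f:cv2.resize(im[y:y+h,x:x+w],(w*f,h*f),interpolation=cv2.INTER_CUBIC)
A=np.vstack([np.hstack([up(t,160,200,80,60,5),up(s,270,270,80,60,5)]),np.hstack([up(t,335,190,80,60,5),up(s,280,145,80,60,5)])])
cv2.imwrite('pics/m0.png',A)
E
```

```text
spacer [301.36090226 180.2481203 ] [295 173  14  15 133] [264.09565217 224.45217391] [256 217  17  16 230] (array([ 0.63525634, -0.02865669,  0.00893307]), np.float64(0.0007775396101713042))
idler [208.91780822 225.65068493] [204 216  11  20 146] [304.38130841 295.73084112] [290 284  30  24 535] (array([0.51307423, 0.20385744, 0.03244142]), np.float64(0.0011090863831736569))
sleeve [260.55639098 252.55639098] [254 245  15  15 133] [346.76888889 259.32222222] [337 247  21  26 450] (array([0.44718245, 0.07161939, 0.01461826]), np.float64(0.00118211973583793))
bearing (array([0.48666815, 0.26880565, 0.03068683]), np.float64(0.0009262956837171683)) [0.4871371 0.2687799 0.031    ] [0.48618328 0.26905226 0.031     ]
drive ((370.1923522949219, 224.96153259277344), (64.40069580078125, 57.74428176879883), 70.55996704101562)
[[0.573, -0.1056, 0.04], [0.6247, -0.2424, 0.04], [0.473, -0.2979, 0.04], [0.4221, -0.1617, 0.04]] [ 0.52317557 -0.20191667  0.04      ] [0.14629261 0.16150705 0.1453436 ]
rack ((198.39453125, 230.61175537109375), (23.95908546447754, 52.13277053833008), 69.90476989746094)
[[0.5031, 0.3052, 0.02], [0.5516, 0.182, 0.02], [0.4947, 0.1593, 0.02], [0.4465, 0.2824, 0.02]] [0.49896257 0.23221851 0.02      ] [0.13245582 0.06124595 0.13214107]
```

View pics/m0.png

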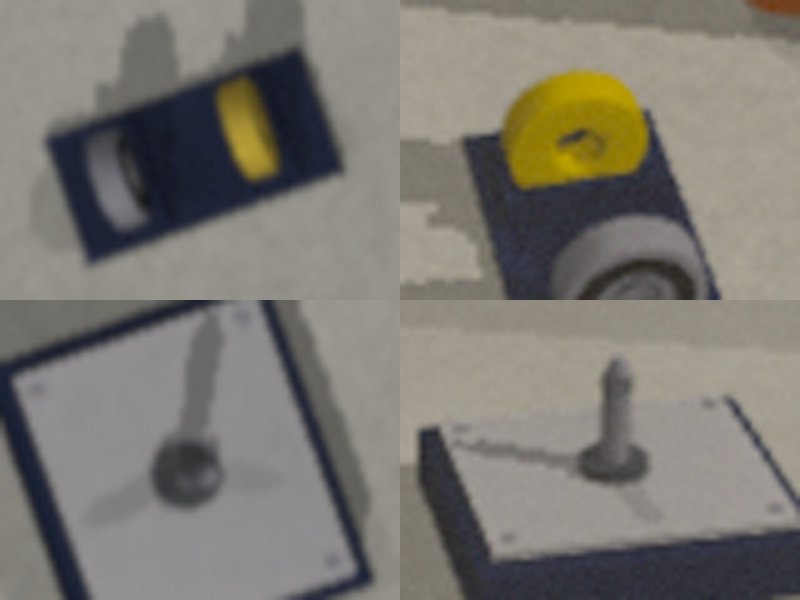

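Top row of the mosaic: the bearing is in the left slot at about (118,180) and the idler at (247,130). Bottom row: the shoulder is centred at (186,472) in the top crop and (613,462) in the side crop, with the shaft tip at (619,358).

```bash
cat >> h.py <<'E'
from scipy.spatial.transform import Rotation as Ro
def delta(p,yaw=None,tilt=0):
    """to TCP p, tool y heading yaw(deg), then tilted by tilt deg about -tool x"""
    s=status.get_state();R=Ro.from_rotvec(s['tool_rot'])
    print('t',round(s['time'],2),'tcp',s['tcp_pos'].round(4),'yaw',round(np.degrees(np.arctan2(*R.as_matrix()[[1,0],1])),2),'F',s['force'].round(1),'open',round(s['opening'],4))
    T=R
    if yaw is not None:
        a=np.radians(yaw);y=np.array([np.cos(a),np.sin(a),0]);z=np.array([0,0,-1.])
        T=Ro.from_matrix(np.c_[np.cross(y,z),y,z])*Ro.from_rotvec([-np.radians(tilt),0,0])
    w=(R.inv()*T).as_rotvec()
    d=np.array(p)-s['tcp_pos']
    print('turn tool',w.round(4),'| shift mm before turn',(R.inv().apply(d)*1e3).round(1),'| after turn',(T.inv().apply(d)*1e3).round(1))
E
python3 - <<'E'
from h import *
print('foot',tri((371.8,224.0),(322.2,177)),onz('top',(371.8,224.0),.046),onz('side',(322.2,177),.046))
print('tip',tri((374.6,222.6),(323.4,156.2)),onz('side',(323.4,156.2),.1))
delta([.487,.269,.12],111.7)
E
```

```text
foot (array([ 0.52499726, -0.20576568,  0.04087102]), np.float64(0.0007797898234404282)) [ 0.52533421 -0.20463672  0.046     ] [ 0.52386172 -0.19662152  0.046     ]
tip (array([ 0.52577913, -0.19981356,  0.10062686]), np.float64(0.0049806009356671566)) [ 0.52340002 -0.20129347  0.1       ]
t 0.9 tcp [0.1714 0.6529 0.2314] yaw 75.29 F [ 0.2 -0.4  0.6] open 0.0853
turn tool [ 0.      0.     -0.6355] | shift mm before turn [-402.7 -291.1  111.4] | after turn [-151.3 -473.3  111.4]
```

```bash
python3 -m handwheel '[[0,0,0,0,0,-0.159,0],[0,0,0,0,0,-0.159,0],[0,0,0,0,0,-0.159,0],[0,0,0,0,0,-0.159,0]]' 40 | tail -c 400
python3 -m handwheel '[[-15,-47,0,0,0,0,0],[-15,-47,0,0,0,0,0],[-15,-47,0,0,0,0,0],[-15,-47,0,0,0,0,0],[-15,-47,0,0,0,0,0],[-15,-47,0,0,0,0,0],[-15,-47,0,0,0,0,0],[-15,-47,0,0,0,0,-0.1]]' 
python3 -m handwheel '[[-16,-48,0,0,0,0,-0.1],[-15,-49,0,0,0,0,-0.1],[0,0,40,0,0,0,-0.1],[0,0,40,0,0,0,-0.1],[0,0,30,0,0,0,-0.1],[0,0,0,0,0,0,-0.1],[0,0,0,0,0,0,-0.1]]' 
python3 - <<'E'
from h import *
delta([.487,.269,.024],111.7)
E
```

```text
time: 1.4
tcp_pos: [0.1714, 0.6529, 0.2313]
tool_rot: [0.6, -3.084, 0.0]
force: [0.7, 0.3, -0.0]
opening: 0.0432
gripper_force: 0.0
time: 2.4
tcp_pos: [0.423, 0.3467, 0.2317]
tool_rot: [-0.592, 3.084, 0.0]
force: [0.6, 0.3, -0.7]
opening: 0.0384
gripper_force: 0.0
time: 3.28
tcp_pos: [0.4877, 0.2697, 0.1228]
tool_rot: [-0.592, 3.083, 0.0]
force: [0.2, -0.3, -0.2]
opening: 0.0384
gripper_force: 0.0
t 3.27 tcp [0.4877 0.2697 0.1228] yaw 111.73 F [ 0.2 -0.3 -0.2] open 0.0384
turn tool [-0.0001  0.0022  0.0006] | shift mm before turn [ 1.1 -0.4 98.8] | after turn [ 0.9 -0.4 98.8]
```

```bash
python3 -m handwheel '[[1,0,40,0,0,0,-0.1],[0,0,35,0,0,0,-0.1],[0,0,15,0,0,0,-0.1],[0,0,5,0,0,0,-0.1],[0,0,0,0,0,0,-0.1]]'; python3 - <<'E'
from h import *
s=snap('side','s1');t=snap('top','t1')
up=lambda im,x,y,w,h,f:cv2.resize(im[y:y+h,x:x+w],(w*f,h*f),interpolation=cv2.INTER_CUBIC)
cv2.imwrite('pics/m1.png',np.hstack([up(t,150,190,100,100,4),up(s,260,255,100,100,4)]))
E
```

```text
time: 3.9
tcp_pos: [0.487, 0.2694, 0.0277]
tool_rot: [-0.592, 3.083, 0.0]
force: [1.0, 1.1, 0.7]
opening: 0.0386
gripper_force: 0.0
```

View pics/m1.png

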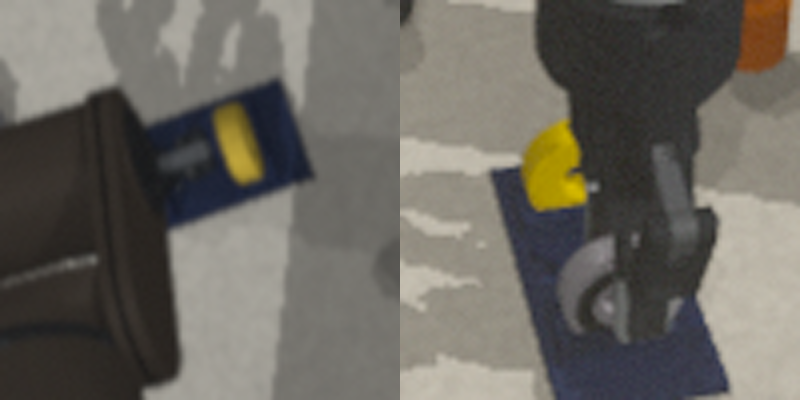

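The crop shows the open fingers straddling the bearing, with the near fingertip at about (640,320) and the ring at (610,290). The idler is clear of them. I'll close the fingers.

```bash
python3 -m handwheel '[[0,0,0,0,0,0,-1],[0,0,0,0,0,0,-1],[0,0,0,0,0,0,-1],[0,0,0,0,0,0,-1],[0,0,0,0,0,0,-1],[0,0,0,0,0,0,-1]]' 60; python3 -m handwheel '[[0,0,-10,0,0,0,-1],[0,0,-30,0,0,0,-1],[0,0,-60,0,0,0,-1],[0,0,-60,0,0,0,-1],[0,0,0,0,0,0,-1]]'
python3 - <<'E'
from h import *
delta([.52,.0,.19],0)
E
```

```text
time: 4.75
tcp_pos: [0.4865, 0.2692, 0.0273]
tool_rot: [-0.592, 3.084, 0.0]
force: [-1.2, -0.3, 6.2]
opening: 0.0143
gripper_force: 60.0
time: 5.38
tcp_pos: [0.4892, 0.2702, 0.1931]
tool_rot: [-0.59, 3.073, 0.003]
force: [-0.5, 0.0, -1.1]
opening: 0.0143
gripper_force: 59.2
t 5.38 tcp [0.4892 0.2702 0.1931] yaw 111.74 F [-0.5  0.  -1.1] open 0.0143
turn tool [0.0119 0.009  1.9501] | shift mm before turn [  71.5 -262.4    2.4] | after turn [-270.2   30.8    3.1]
```

```bash
python3 -m handwheel '[[0,0,0,0,0,0.177,-1],[0,0,0,0,0,0.177,-1],[0,0,0,0,0,0.177,-1],[0,0,0,0,0,0.177,-1],[0,0,0,0,0,0.177,-1],[0,0,0,0,0,0.177,-1],[0,0,0,0,0,0.177,-1],[0,0,0,0,0,0.177,-1]]' >/dev/null
python3 -m handwheel '[[0,0,0,0,0,0.178,-1],[0,0,0,0,0,0.178,-1],[0,0,0,0,0,0.178,-1],[-54,8,0,0,0,0,-1],[-54,8,0,0,0,0,-1],[-54,8,0,0,0,0,-1],[-54,8,0,0,0,0,-1],[-54,8,0,0,0,0,-1]]'
python3 -m handwheel '[[0,0,0,-0.157,0,0,-1],[0,0,0,-0.157,0,0,-1],[0,0,0,-0.157,0,0,-1],[0,0,0,-0.157,0,0,-1],[0,0,0,-0.157,0,0,-1],[0,0,0,0,0,0,-1]]'
python3 - <<'E'
from h import *
delta([.53,.0,.03],0,45)
E
```

```text
time: 7.38
tcp_pos: [0.5247, -0.0025, 0.1845]
tool_rot: [-2.22, -2.22, 0.002]
force: [0.8, -0.0, -0.7]
opening: 0.0144
gripper_force: 59.1
time: 8.12
tcp_pos: [0.5222, 0.0002, 0.1811]
tool_rot: [1.771, 1.769, 0.723]
force: [0.8, 0.4, -2.1]
opening: 0.0142
gripper_force: 59.3
t 8.12 tcp [5.222e-01 2.000e-04 1.811e-01] yaw -0.19 F [ 0.8  0.4 -2.1] open 0.0142
turn tool [-0.0128 -0.003  -0.0024] | shift mm before turn [ -0.8 -99.9 113.7] | after turn [  -0.2 -101.3  112.4]
```

```bash
python3 -m handwheel '[[0,-30,33,0,0,0,-1],[0,-30,33,0,0,0,-1],[0,-30,35,0,0,0,-1],[0,-10,13,0,0,0,-1],[0,0,0,0,0,0,-1]]'
python3 -m handwheel '[[0,-3,3,0,0,0,-1],[0,-2,2,0,0,0,-1],[0,0,0,0,0,0,-1]]'
```

```text
time: 8.75
tcp_pos: [0.5338, -0.0001, 0.0763]
tool_rot: [1.759, 1.779, 0.754]
force: [0.2, 1.1, -0.6]
opening: 0.0139
gripper_force: 59.3
time: 9.12
tcp_pos: [0.5342, -0.0003, 0.0712]
tool_rot: [1.755, 1.776, 0.755]
force: [0.4, -0.9, -1.2]
opening: 0.0141
gripper_force: 59.3
```

```bash
python3 - <<'E'
from h import *
delta([.534,.0,.023],0,45); print(status.get_state()['joints'])
E
```

```text
t 9.12 tcp [ 5.342e-01 -3.000e-04  7.120e-02] yaw 0.13 F [ 0.4 -0.9 -1.2] open 0.0141
turn tool [ 0.0022 -0.0252  0.0016] | shift mm before turn [ -0.5 -34.3  33.9] | after turn [  0.3 -34.2  33.9]
[-0.30442815 -0.06616437  2.46412966  1.63153939  0.2390799  -1.85431323]
```

```bash
python3 -m handwheel '[[0,30,-30,0,0,0,-1],[0,20,-20,0,0,0,-1],[0,20,-20,0,0,0,-1],[0,0,0,0.157,0,0,-1],[0,0,0,0.157,0,0,-1],[0,0,0,0.157,0,0,-1],[0,0,0,0.157,0,0,-1],[0,0,0,0.157,0,0,-1]]'
python3 - <<'E'
from h import *
delta([.51,.0,.17],0,0); print(status.get_state()['joints'])
E
```

```text
time: 10.12
tcp_pos: [0.536, 0.0024, 0.1517]
tool_rot: [2.169, 2.241, 0.097]
force: [0.6, -0.6, -0.5]
opening: 0.014
gripper_force: 59.2
t 10.12 tcp [0.536  0.0024 0.1517] yaw 1.81 F [ 0.6 -0.6 -0.5] open 0.014
turn tool [ 0.0592 -0.0287  0.0323] | shift mm before turn [ -1.  -24.9 -19.9] | after turn [ -2.4 -26.  -18.3]
[-0.20436438  0.0299082   2.02090826  0.04752582  1.03974083 -0.25974445]
```

```bash
python3 -m handwheel '[[0,0,0,0.059,-0.029,0.032,-1],[0,0,0,0.157,0,0,-1],[0,0,0,0.157,0,0,-1],[0,0,0,0.157,0,0,-1],[0,0,0,0.157,0,0,-1],[0,0,0,0.157,0,0,-1],[0,0,0,0,0,0,-1]]'
python3 - <<'E'
from h import *
delta([.515,.0,.035],0,-45); print(status.get_state()['joints'])
E
```

```text
time: 11.0
tcp_pos: [0.5359, 0.0026, 0.1479]
tool_rot: [-1.76, -1.763, 0.728]
force: [-0.4, -0.1, -1.4]
opening: 0.0138
gripper_force: 59.3
t 11.0 tcp [0.5359 0.0026 0.1479] yaw 0.1 F [-0.4 -0.1 -1.4] open 0.0138
turn tool [0.002  0.0006 0.0013] | shift mm before turn [-2.6 64.8 94.8] | after turn [-2.6 65.  94.6]
[-0.13838606  0.51352815  1.57579918 -0.10145456  1.82950894 -0.1256717 ]
```

Now lower to just above the bench, then into contact.

```bash
python3 -m handwheel '[[-2,22,32,0,0,0,-1],[0,22,32,0,0,0,-1],[0,21,30,0,0,0,-1],[0,0,0,0,0,0,-1]]'
python3 -m handwheel '[[0,3,3,0,0,0,-1],[0,3,3,0,0,0,-1],[0,0,0,0,0,0,-1]]'
python3 -m handwheel '[[0,1.5,1.5,0,0,0,-1],[0,0,0,0,0,0,-1]]'
```

```text
time: 11.5
tcp_pos: [0.5133, 0.0014, 0.0365]
tool_rot: [-1.758, -1.762, 0.727]
force: [-0.3, 0.5, -1.0]
opening: 0.0141
gripper_force: 59.2
time: 11.88
tcp_pos: [0.5164, 0.0012, 0.0301]
tool_rot: [-1.761, -1.766, 0.723]
force: [0.3, -0.4, -0.9]
opening: 0.0141
gripper_force: 59.2
time: 12.12
tcp_pos: [0.5157, 0.0013, 0.0271]
tool_rot: [-1.76, -1.765, 0.724]
force: [0.8, 1.1, -1.2]
opening: 0.0141
gripper_force: 59.2
```

```bash
python3 -m handwheel '[[0,1.5,1.5,0,0,0,-1],[0,0,0,0,0,0,-1]]'|sed -n '2p;4p'
python3 -m handwheel '[[0,1,1,0,0,0,-1],[0,0,0,0,0,0,-1]]'|sed -n '2p;4p'
python3 -m handwheel '[[0,1,1,0,0,0,-1],[0,0,0,0,0,0,-1]]'|sed -n '2p;4p'
```

```text
tcp_pos: [0.5156, 0.0013, 0.0248]
force: [0.4, -0.5, -1.0]
tcp_pos: [0.5156, 0.0013, 0.0235]
force: [-0.2, -0.8, -1.2]
tcp_pos: [0.5157, 0.0013, 0.0221]
force: [-0.8, -0.0, -0.9]
```

```bash
python3 -m handwheel '[[0,0.7,0.7,0,0,0,-1],[0,0,0,0,0,0,-1]]'|sed -n '2p;4p'
python3 -m handwheel '[[0,0.7,0.7,0,0,0,-1],[0,0,0,0,0,0,-1]]'|sed -n '2p;4p'
python3 - <<'E'
from h import *
s=snap('side','s2')
cv2.imwrite('pics/m2.png',cv2.resize(s[170:320,240:440],(800,600),interpolation=cv2.INTER_CUBIC))
E
```

```text
tcp_pos: [0.5157, 0.0013, 0.0211]
force: [0.4, -0.5, -1.2]
tcp_pos: [0.5158, 0.0012, 0.0204]
force: [-0.5, -0.6, 0.1]
```

View pics/m2.png

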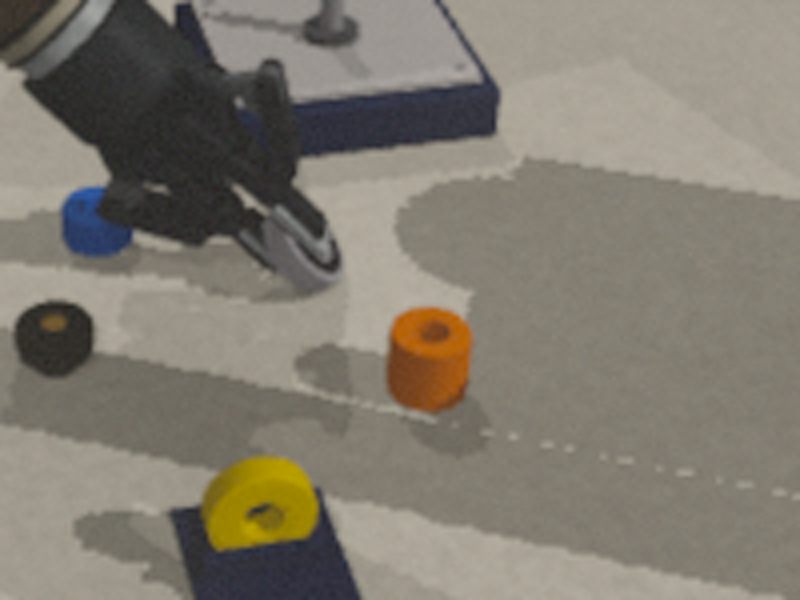

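The view shows the tilted ring touching the bench at about (310,280), with the spacer, nut and sleeve clear. I'll release gently and back out along the tool axis.

```bash
python3 -m handwheel '[[0,0,0,0,0,0,-0.5],[0,0,0,0,0,0,-0.5],[0,0,-12,0,0,0,-0.4],[0,0,-15,0,0,0,-0.3],[0,0,-20,0,0,0,-0.2],[0,0,-30,0,0,0,0],[0,0,-40,0,0,0,0.2],[0,0,0,0,0,0,0.4]]' 
python3 - <<'E'
from h import *
s=snap('side','s3');t=snap('top','t3')
for c in('top','side'): print(c,[(np.round(r['at'],1).tolist(),round(r['confidence'],2)) for r in spotter.recognise(c,'bearing_center')[:4]])
print('expected px',proj('top',np.array([.52,0,.0075])),proj('side',np.array([.52,0,.0075])))
up=lambda im,x,y,w,h,f:cv2.resize(im[y:y+h,x:x+w],(w*f,h*f),interpolation=cv2.INTER_CUBIC)
cv2.imwrite('pics/m3.png',np.hstack([up(t,240,160,100,120,4),up(s,270,180,100,120,4)]))
E
```

```text
time: 14.42
tcp_pos: [0.6019, 0.0008, 0.107]
tool_rot: [-1.766, -1.771, 0.718]
force: [-0.2, -0.1, 0.0]
opening: 0.0592
gripper_force: 0.0
top [([143.0, 223.8], 0.95), ([205.8, 222.8], 0.54)]
side [([308.4, 237.1], 0.92), ([287.4, 396.3], 0.62)]
expected px [289.51779118 224.37869069] [314.03452994 237.50012859]
```

View pics/m3.png

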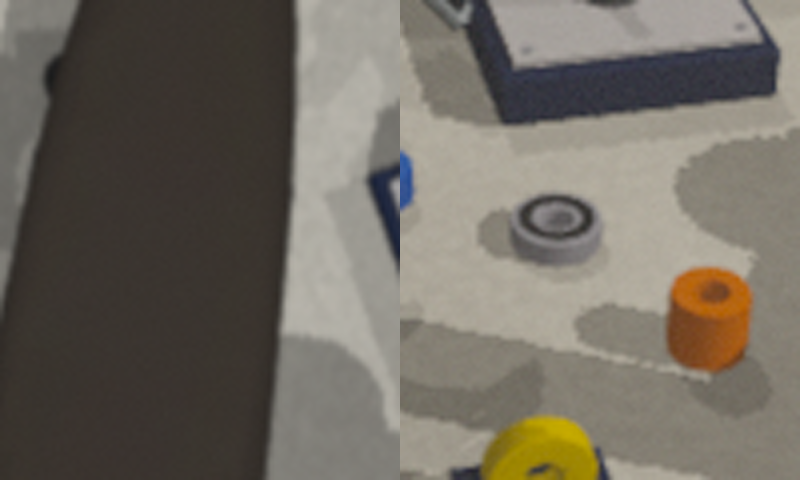

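Side crop: the bearing lies flat with its top face centred at about (557,217). Nothing else moved. Next I'll straighten the tool and work out the position.

```bash
python3 -m handwheel '[[0,0,0,-0.157,0,0,0.6],[0,0,0,-0.157,0,0,0.6],[0,0,0,-0.157,0,0,0.6],[0,0,0,-0.157,0,0,0.6],[0,0,0,-0.157,0,0,0.6],[0,0,0,0,0,0,0.6]]'
python3 - <<'E'
from h import *
s=cv2.imread('pics/s3.png')
print(onz('side',(308.9,233.9),.015),onz('side',(308.4,236.8),.0075))
for c,p in (('spacer',(264.1,224.6)),('sleeve',(347,259.5))): print(c,onz('side',p,.011 if c=='spacer' else .018))
P=onz('side',(308.7,235.3),.011)
delta([P[0],P[1],.05],0)
E
```

```text
time: 15.38
tcp_pos: [0.5943, 0.0018, 0.1015]
tool_rot: [-2.217, -2.22, -0.002]
force: [0.1, -0.2, -0.4]
opening: 0.0683
gripper_force: 0.0
[ 0.53128187 -0.00096945  0.015     ] [ 0.53216028 -0.00060145  0.0075    ]
spacer [ 0.63389439 -0.0254433   0.011     ]
sleeve [0.44657337 0.07572897 0.018     ]
t 15.38 tcp [0.5943 0.0018 0.1015] yaw 0.08 F [ 0.1 -0.2 -0.4] open 0.0683
turn tool [-0.0019 -0.0035  0.0015] | shift mm before turn [ -3.2 -62.5  51.6] | after turn [ -3.1 -62.6  51.5]
```

```bash
python3 -m handwheel '[[-3,-32,0,0,0,0,0.6],[0,-30,0,0,0,0,0.6],[0,0,40,0,0,0,0.6],[0,0,40,0,0,0,0.6],[0,0,15,0,0,0,0.6],[0,0,3,0,0,0,0.6],[0,0,0,0,0,0,0.6]]' 20
python3 -m handwheel '[[0,0,0,0,0,0,0],[0,0,0,0,0,0,0],[0,0,0,0,0,0,0],[0,0,0,0,0,0,0]]'
```

```text
time: 16.25
tcp_pos: [0.5376, -0.0018, 0.006]
tool_rot: [2.218, 2.222, 0.008]
force: [0.3, 0.4, -0.1]
opening: 0.0682
gripper_force: 0.0
time: 16.75
tcp_pos: [0.5375, -0.0018, 0.0068]
tool_rot: [2.217, 2.222, 0.009]
force: [-1.9, 0.0, 5.6]
opening: 0.0487
gripper_force: 20.2
```

```bash
python3 -m handwheel '[[0,0,0,0,0,0,0.6],[0,0,0,0,0,0,0.6],[0,0,0,0,0,0,0.6],[0,0,-1,0,0,0.1745,0.6],[0,0,0,0,0,0.1745,0.6],[0,0,0,0,0,0.1745,0.6],[0,0,0,0,0,0.1745,0.6],[0,0,0,0,0,0.1745,0.6]]'|sed -n '2,5p'
python3 -m handwheel '[[0,0,0,0,0,0.1745,0.6],[0,0,0,0,0,0.1745,0.6],[0,0,0,0,0,0.1745,0.6],[0,0,0,0,0,0.1745,0.6],[0,0,0,0,0,0,0.6]]'
python3 - <<'E'
from h import *
delta([.5375,-.002,.004],-90)
E
```

```text
tcp_pos: [0.5364, -0.0016, 0.0059]
tool_rot: [-2.953, -1.068, -0.007]
force: [0.4, -0.7, 0.5]
opening: 0.0683
time: 18.38
tcp_pos: [0.5364, -0.0016, 0.0059]
tool_rot: [-3.139, -0.006, -0.006]
force: [0.1, 0.1, -0.5]
opening: 0.0683
gripper_force: 0.0
t 18.38 tcp [ 0.5364 -0.0016  0.0059] yaw -89.77 F [ 0.1  0.1 -0.5] open 0.0683
turn tool [-0.0027 -0.0039  0.004 ] | shift mm before turn [1.1 0.4 1.9] | after turn [1.1 0.4 1.9]
```

```bash
python3 -m handwheel '[[1,0,3,-0.003,-0.004,0.004,0.6],[0,0,0,0,0,0,0.6],[0,0,0,0,0,0,-0.2],[0,0,0,0,0,0,-0.2],[0,0,0,0,0,0,-0.2],[0,0,0,0,0,0,-0.2],[0,0,0,0,0,0,-0.2]]' 60
python3 -m handwheel '[[0,0,-8,0,0,0,-0.2],[0,0,-30,0,0,0,-0.2],[0,0,-50,0,0,0,-0.2],[0,0,-50,0,0,0,-0.2],[0,0,0,0,0,0,-0.2],[0,0,0,0,0,0,-0.2]]'
python3 - <<'E'
from h import *
delta([.525,-.203,.14],-90)
E
```

```text
time: 19.25
tcp_pos: [0.538, -0.0017, 0.0037]
tool_rot: [3.141, -0.003, 0.001]
force: [-1.1, 0.3, 5.5]
opening: 0.0467
gripper_force: 61.5
time: 20.0
tcp_pos: [0.5367, -0.0014, 0.1402]
tool_rot: [-3.142, 0.003, 0.002]
force: [0.4, 0.9, -1.0]
opening: 0.047
gripper_force: 62.0
t 20.0 tcp [ 0.5367 -0.0014  0.1402] yaw -90.11 F [ 0.4  0.9 -1. ] open 0.047
turn tool [-0.      0.0014 -0.0019] | shift mm before turn [-1.130e+01  2.016e+02  2.000e-01] | after turn [-1.170e+01  2.016e+02  2.000e-01]
```

```bash
python3 -m handwheel '[[-3,51,0,0,0,0,-0.2],[-3,50,0,0,0,0,-0.2],[-3,50,0,0,0,0,-0.2],[-3,50,0,0,0,0,-0.2],[0,0,15,0,0,0,-0.2],[0,0,0,0,0,0,-0.2]]' 
python3 - <<'E'
from h import *
delta([.525,-.203,.12],-90)
s=snap('side','s4')
cv2.imwrite('pics/m4.png',cv2.resize(s[110:210,270:390],(720,600),interpolation=cv2.INTER_CUBIC))
q=status.get_state()['tcp_pos']
for z in(.1,.046): print(z,proj('side',np.array([q[0],q[1],z])))
print(proj('side',q+[0,0,.004]))
E
```

```text
time: 20.75
tcp_pos: [0.5227, -0.201, 0.1221]
tool_rot: [-3.137, 0.004, 0.01]
force: [0.2, 0.2, -1.4]
opening: 0.0473
gripper_force: 62.1
t 20.75 tcp [ 0.5227 -0.201   0.1221] yaw -90.16 F [ 0.2  0.2 -1.4] open 0.0473
turn tool [-0.0043  0.0067 -0.0027] | shift mm before turn [2.3 2.  2.1] | after turn [2.3 2.  2.1]
0.1 [323.34797631 156.27928687]
0.046 [322.53115815 176.17373064]
[323.77755856 145.81637086]
```

View pics/m4.png

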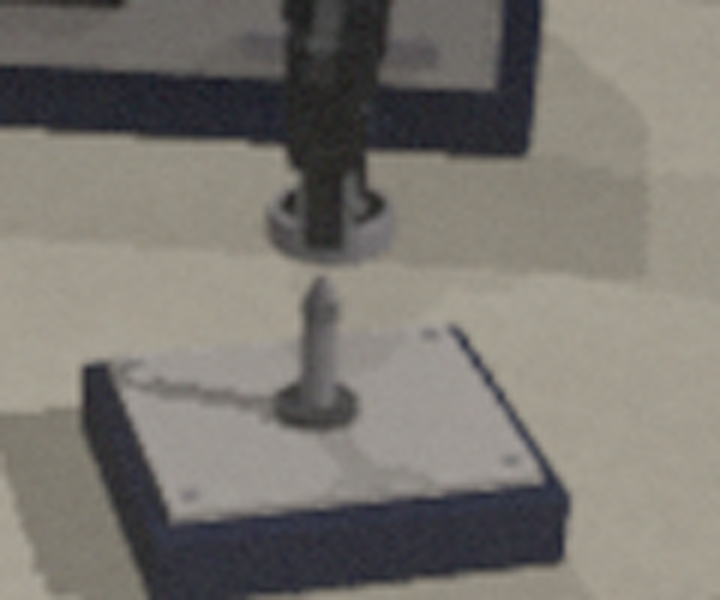

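The crop shows the ring at columns 266–397 (centre about 331) and the shaft tip at (320,278), so the ring sits about 4 mm too far toward -x. I'll correct that and measure by intensity profile.

```bash
python3 -m handwheel '[[4,2,0,-0.004,0.006,-0.003,-0.2],[0,0,0,0,0,0,-0.2],[0,0,0,0,0,0,-0.2]]' 
python3 - <<'E'
from h import *
delta([.525,-.203,.12],-90)
s=snap('side','s5'); g=cv2.cvtColor(s,cv2.COLOR_BGR2GRAY)
for r in(144,146,148,150,152,158,162,166,170): print(r,g[r,308:342].tolist())
cv2.imwrite('pics/m5.png',cv2.resize(s[120:190,280:364],(720,600),interpolation=cv2.INTER_CUBIC))
E
```

```text
time: 21.18
tcp_pos: [0.5295, -0.2041, 0.1266]
tool_rot: [3.137, 0.003, 0.011]
force: [1.1, 0.4, -1.3]
opening: 0.0468
gripper_force: 62.1
t 21.18 tcp [ 0.5295 -0.2041  0.1266] yaw -89.89 F [ 1.1  0.4 -1.3] open 0.0468
turn tool [ 0.0047 -0.0067  0.002 ] | shift mm before turn [-4.5 -1.2  6.5] | after turn [-4.5 -1.1  6.6]
144 [143, 140, 141, 128, 96, 87, 102, 105, 88, 77, 58, 43, 48, 47, 49, 41, 62, 82, 83, 69, 80, 92, 113, 123, 117, 125, 135, 133, 132, 131, 132, 134, 130, 133]
146 [142, 140, 140, 123, 91, 77, 79, 78, 80, 76, 60, 45, 41, 41, 41, 50, 71, 92, 97, 105, 114, 114, 116, 113, 115, 128, 131, 131, 131, 133, 131, 131, 132, 133]
148 [136, 139, 137, 139, 117, 86, 79, 77, 84, 81, 68, 55, 56, 53, 53, 52, 74, 93, 100, 110, 110, 112, 113, 113, 122, 129, 131, 133, 130, 134, 133, 136, 135, 137]
150 [139, 140, 140, 139, 141, 133, 119, 109, 100, 90, 86, 80, 80, 81, 83, 88, 95, 96, 103, 108, 109, 113, 122, 133, 133, 134, 133, 135, 131, 132, 131, 135, 135, 134]
152 [147, 147, 148, 147, 144, 146, 147, 148, 145, 139, 141, 137, 135, 132, 126, 122, 123, 127, 133, 132, 136, 132, 132, 134, 133, 136, 135, 132, 133, 133, 131, 133, 135, 130]
158 [156, 155, 156, 155, 157, 157, 157, 158, 159, 150, 145, 148, 141, 111, 82, 96, 117, 128, 143, 148, 151, 149, 149, 150, 150, 149, 153, 150, 152, 151, 150, 150, 151, 153]
162 [156, 153, 154, 157, 157, 154, 154, 154, 155, 157, 156, 152, 108, 70, 76, 85, 86, 91, 117, 144, 150, 148, 148, 149, 147, 147, 148, 151, 150, 151, 157, 159, 160, 160]
166 [156, 157, 156, 156, 159, 156, 158, 154, 152, 149, 145, 136, 101, 82, 89, 100, 108, 116, 135, 141, 139, 140, 139, 140, 142, 143, 148, 151, 150, 152, 150, 152, 138, 133]
170 [150, 151, 152, 148, 151, 149, 151, 151, 150, 148, 148, 141, 107, 83, 87, 99, 106, 117, 135, 144, 146, 146, 151, 150, 150, 152, 151, 151, 152, 153, 150, 151, 155, 152]
```

View pics/m5.png

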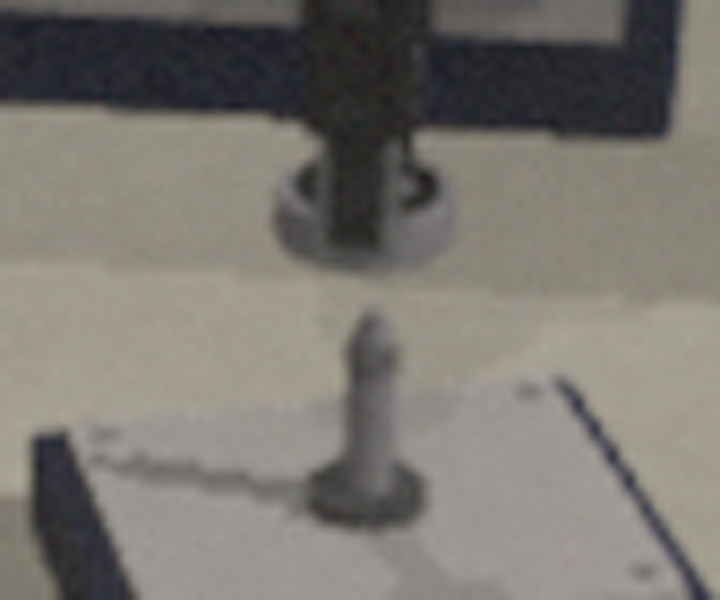

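The ring now spans columns 273–457 (centre 365) against a shaft axis of about 376, so it's about 3 mm too far +x. I'll shift back 3 mm and descend onto the tip.

```bash
python3 -m handwheel '[[-3,0,0,0.004,-0.006,0.002,-0.2],[0,0,0,0,0,0,-0.2],[0,0,0,0,0,0,-0.2],[0,0,0,0,0,0,-0.2]]' |sed -n '2,4p'
python3 -m handwheel '[[0,0,10,0,0,0,-0.2],[0,0,6,0,0,0,-0.2],[0,0,0,0,0,0,-0.2],[0,0,0,0,0,0,-0.2]]' |sed -n '2,4p'
python3 - <<'E'
from h import *
delta([.5265,-.2035,.1],-90)
E
```

```text
tcp_pos: [0.5261, -0.2046, 0.1261]
tool_rot: [3.141, -0.002, 0.0]
force: [0.9, 0.3, -0.6]
tcp_pos: [0.5262, -0.2046, 0.11]
tool_rot: [3.141, -0.002, 0.0]
force: [0.5, 0.3, -0.3]
t 22.23 tcp [ 0.5262 -0.2046  0.11  ] yaw -90.06 F [ 0.5  0.3 -0.3] open 0.0471
turn tool [ 0.0002 -0.     -0.001 ] | shift mm before turn [ 0.3 -1.1 10. ] | after turn [ 0.3 -1.1 10. ]
```

```bash
python3 -m handwheel '[[0,-0.5,5,0,0,0,-0.2],[0,0,3,0,0,0,-0.2],[0,0,0,0,0,0,-0.2]]' |sed -n '2,4p'
python3 -m handwheel '[[0,0,4,0,0,0,-0.2],[0,0,0,0,0,0,-0.2]]' |sed -n '2,4p'
python3 -m handwheel '[[0,0,4,0,0,0,-0.2],[0,0,0,0,0,0,-0.2]]' |sed -n '2,4p'
```

```text
tcp_pos: [0.5258, -0.2039, 0.1016]
tool_rot: [-3.141, 0.002, 0.001]
force: [-0.2, -0.2, -1.3]
tcp_pos: [0.5259, -0.2039, 0.0977]
tool_rot: [-3.141, 0.002, 0.001]
force: [-0.9, -0.1, -2.3]
tcp_pos: [0.5258, -0.2039, 0.0936]
tool_rot: [-3.141, 0.002, 0.001]
force: [0.1, -0.3, -0.9]
```

```bash
for i in 1 2; do :; done; python3 -m handwheel '[[0,0,4,0,0,0,-0.2],[0,0,0,0,0,0,-0.2]]' |sed -n '2,4p'
python3 -m handwheel '[[0,0,4,0,0,0,-0.2],[0,0,0,0,0,0,-0.2]]' |sed -n '2,4p'
python3 -m handwheel '[[0,0,4,0,0,0,-0.2],[0,0,4,0,0,0,-0.2],[0,0,0,0,0,0,-0.2]]' |sed -n '2,4p'
```

```text
tcp_pos: [0.5258, -0.2039, 0.0896]
tool_rot: [-3.141, 0.002, 0.001]
force: [0.1, -0.1, -1.2]
tcp_pos: [0.5259, -0.204, 0.0857]
tool_rot: [-3.142, 0.002, 0.001]
force: [0.7, -0.4, -0.4]
tcp_pos: [0.5258, -0.2039, 0.0775]
tool_rot: [-3.141, 0.002, 0.001]
force: [0.4, 0.5, -0.8]
```

```bash
python3 -m handwheel '[[0,0,6,0,0,0,-0.2],[0,0,6,0,0,0,-0.2],[0,0,6,0,0,0,-0.2],[0,0,5,0,0,0,-0.2],[0,0,0,0,0,0,-0.2]]' |sed -n '2,4p'
python3 -m handwheel '[[0,0,2,0,0,0,-0.2],[0,0,0,0,0,0,-0.2]]' |sed -n '2,4p'
python3 -m handwheel '[[0,0,1.5,0,0,0,-0.2],[0,0,0,0,0,0,-0.2]]' |sed -n '2,4p'
```

```text
tcp_pos: [0.5257, -0.2039, 0.0544]
tool_rot: [-3.141, 0.002, 0.002]
force: [0.3, -1.4, -1.0]
tcp_pos: [0.5262, -0.2041, 0.0531]
tool_rot: [3.141, -0.001, 0.0]
force: [-0.4, -0.2, -0.2]
tcp_pos: [0.5261, -0.2041, 0.0515]
tool_rot: [3.141, -0.002, -0.0]
force: [0.4, -0.4, -0.9]
```

```bash
python3 -m handwheel '[[0,0,1,0,0,0,-0.2],[0,0,0,0,0,0,-0.2]]' |sed -n '2,4p'
python3 -m handwheel '[[0,0,1,0,0,0,-0.2],[0,0,0,0,0,0,-0.2]]' |sed -n '2,4p'
python3 -m handwheel '[[0,0,1,0,0,0,-0.2],[0,0,0,0,0,0,-0.2]]' |sed -n '2,4p'
```

```text
tcp_pos: [0.5261, -0.2041, 0.0505]
tool_rot: [3.141, -0.002, -0.0]
force: [-0.0, 0.0, -0.5]
tcp_pos: [0.5262, -0.2042, 0.0498]
tool_rot: [3.141, -0.002, 0.0]
force: [0.1, 0.5, -0.9]
tcp_pos: [0.5262, -0.2042, 0.0497]
tool_rot: [3.141, -0.001, -0.001]
force: [-2.4, 1.9, 5.5]
```

```bash
python3 -m handwheel '[[0,0,0,0,0,0,0.5],[0,0,0,0,0,0,0.5],[0,0,0,0,0,0,0.5],[0,0,-15,0,0,0,0.5],[0,0,-40,0,0,0,0.5],[0,0,-40,0,0,0,0.5],[0,0,-5,0,0,0,0.5],[0,0,0,0,0,0,0.5]]' 
python3 - <<'E'
from h import *
s=snap('side','s6')
cv2.imwrite('pics/m6.png',cv2.resize(s[110:250,230:390],(686,600),interpolation=cv2.INTER_CUBIC))
print(onz('top',(301.5,180),.011),onz('top',(301.36,180.25),.022))
delta([.635,-.0285,.15],-90)
E
```

```text
time: 26.85
tcp_pos: [0.5262, -0.2041, 0.1491]
tool_rot: [3.141, -0.001, 0.001]
force: [-0.5, -0.3, -1.0]
opening: 0.0642
gripper_force: 0.0
[ 0.6354235  -0.02848644  0.011     ] [ 0.63360775 -0.02755517  0.022     ]
t 26.9 tcp [ 0.5255 -0.2037  0.1479] yaw -90.06 F [-0.8  0.2  0.3] open 0.0641
turn tool [-0.0004  0.0011 -0.001 ] | shift mm before turn [ 109.3 -175.3   -2.2] | after turn [ 109.5 -175.2   -2.1]
```

View pics/m6.png

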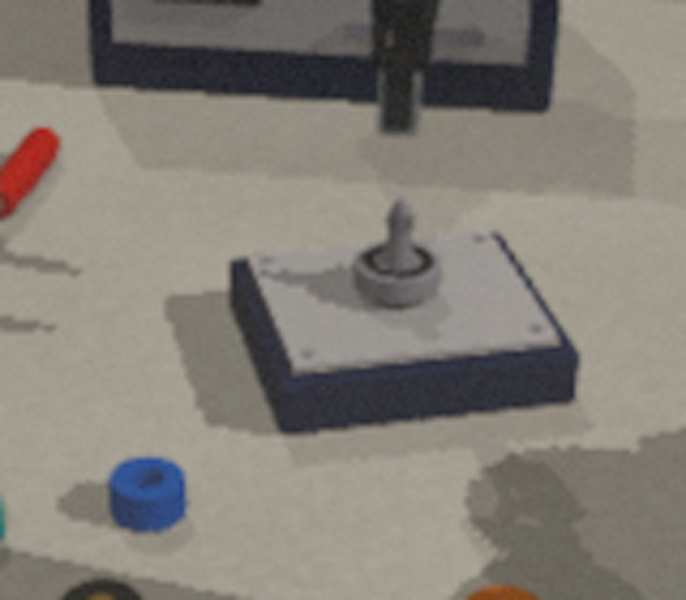

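The bearing is seated flat on the shoulder at (398,270), and the blue spacer is at (148,493). Now for the spacer.

```bash
python3 -m handwheel '[[27,-44,0,0,0,0,0.5],[27,-44,0,0,0,0,0.5],[28,-44,0,0,0,0,0.5],[27,-43,0,0,0,0,0.5],[0,0,40,0,0,0,0.5],[0,0,40,0,0,0,0.5],[0,0,0,0,0,0,0.5],[0,0,0,0,0,0,0.5]]' 20|sed -n '2,4p'
python3 - <<'E'
from h import *
delta([.635,-.0285,.006],-90)
E
```

```text
tcp_pos: [0.6355, -0.0294, 0.0688]
tool_rot: [3.141, -0.002, -0.0]
force: [1.1, 0.5, 0.3]
t 27.9 tcp [ 0.6355 -0.0294  0.0688] yaw -90.07 F [1.1 0.5 0.3] open 0.0638
turn tool [ 0.0003  0.     -0.0013] | shift mm before turn [-0.5 -0.9 62.8] | after turn [-0.5 -0.9 62.8]
```

```bash
python3 -m handwheel '[[-0.5,-1,35,0,0,0,0.5],[0,0,20,0,0,0,0.5],[0,0,6,0,0,0,0.5],[0,0,0,0,0,0,-0.3],[0,0,0,0,0,0,-0.3],[0,0,0,0,0,0,-0.3],[0,0,0,0,0,0,-0.3],[0,0,0,0,0,0,-0.3]]' 20
python3 -m handwheel '[[0,0,0,0,0,0,0.4],[0,0,0,0,0,0,0.4],[0,0,0,0,0,0,0.4],[0,0,0,0,0,-0.1745,0.4],[0,0,0,0,0,-0.1745,0.4],[0,0,0,0,0,-0.1745,0.4],[0,0,0,0,0,-0.1745,0.4],[0,0,0,0,0,-0.1745,0.4]]'|sed -n '2,5p'
python3 -m handwheel '[[0,0,0,0,0,-0.1745,0.4],[0,0,0,0,0,-0.1745,0.4],[0,0,0,0,0,-0.1745,0.4],[0,0,0,0,0,-0.1745,0.4],[0,0,0,0,0,0,0.4]]'
python3 - <<'E'
from h import *
delta([.635,-.0288,.004],0)
E
```

```text
time: 28.9
tcp_pos: [0.6358, -0.0284, 0.0088]
tool_rot: [3.141, -0.002, 0.003]
force: [-0.6, 0.4, 5.0]
opening: 0.0386
gripper_force: 20.6
tcp_pos: [0.6345, -0.0281, 0.0072]
tool_rot: [-2.844, -1.334, 0.001]
force: [-0.3, -0.0, 0.3]
opening: 0.0597
time: 30.52
tcp_pos: [0.6346, -0.0282, 0.0073]
tool_rot: [-2.225, -2.218, 0.001]
force: [-1.3, 0.6, 0.4]
opening: 0.0598
gripper_force: 0.0
t 30.52 tcp [ 0.6346 -0.0282  0.0073] yaw -0.19 F [-1.3  0.6  0.4] open 0.0598
turn tool [-0.0005  0.0002 -0.0034] | shift mm before turn [-0.6  0.4  3.3] | after turn [-0.6  0.4  3.3]
```

```bash
python3 -m handwheel '[[0,0,2,0,0,-0.003,0.4],[0,0,0,0,0,0,-0.4],[0,0,0,0,0,0,-0.4],[0,0,0,0,0,0,-0.4],[0,0,0,0,0,0,-0.4],[0,0,0,0,0,0,-0.4],[0,0,0,0,0,0,-0.4]]' 50
python3 -m handwheel '[[0,0,-10,0,0,0,-0.4],[0,0,-40,0,0,0,-0.4],[0,0,-50,0,0,0,-0.4],[0,0,-40,0,0,0,-0.4],[0,0,0,0,0,0,-0.4],[0,0,0,0,0,0,-0.4]]'
python3 - <<'E'
from h import *
delta([.526,-.204,.145],0)
E
```

```text
time: 31.4
tcp_pos: [0.635, -0.0283, 0.0057]
tool_rot: [2.219, 2.223, 0.0]
force: [0.1, -0.1, 1.1]
opening: 0.038
gripper_force: 50.3
time: 32.15
tcp_pos: [0.634, -0.028, 0.1448]
tool_rot: [-2.219, -2.223, 0.002]
force: [-0.4, 0.2, -0.0]
opening: 0.0384
gripper_force: 50.3
t 32.15 tcp [ 0.634  -0.028   0.1448] yaw 0.1 F [-0.4  0.2 -0. ] open 0.0384
turn tool [-0.0015  0.      0.0017] | shift mm before turn [-1.758e+02 -1.083e+02 -1.000e-01] | after turn [-176.  -108.    -0.2]
```

```bash
python3 -m handwheel '[[-44,-27,0,0,0,0,-0.4],[-44,-27,0,0,0,0,-0.4],[-44,-27,0,0,0,0,-0.4],[-44,-27,0,0,0,0,-0.4],[0,0,10,0,0,0,-0.4],[0,0,10,0,0,0,-0.4],[0,0,0,0,0,0,-0.4],[0,0,0,0,0,0,-0.4]]'|sed -n '2,4p'
python3 - <<'E'
from h import *
delta([.526,-.204,.112],0)
s=snap('side','s7')
cv2.imwrite('pics/m7.png',cv2.resize(s[120:190,280:364],(720,600),interpolation=cv2.INTER_CUBIC))
E
```

```text
tcp_pos: [0.5275, -0.2033, 0.1252]
tool_rot: [-2.217, -2.225, 0.0]
force: [1.2, -0.5, 0.0]
t 33.15 tcp [ 0.5275 -0.2033  0.1252] yaw 0.2 F [ 1.2 -0.5  0. ] open 0.0381
turn tool [-0.0006 -0.0002  0.0035] | shift mm before turn [-0.7 -1.5 13.2] | after turn [-0.7 -1.5 13.2]
```

View pics/m7.png

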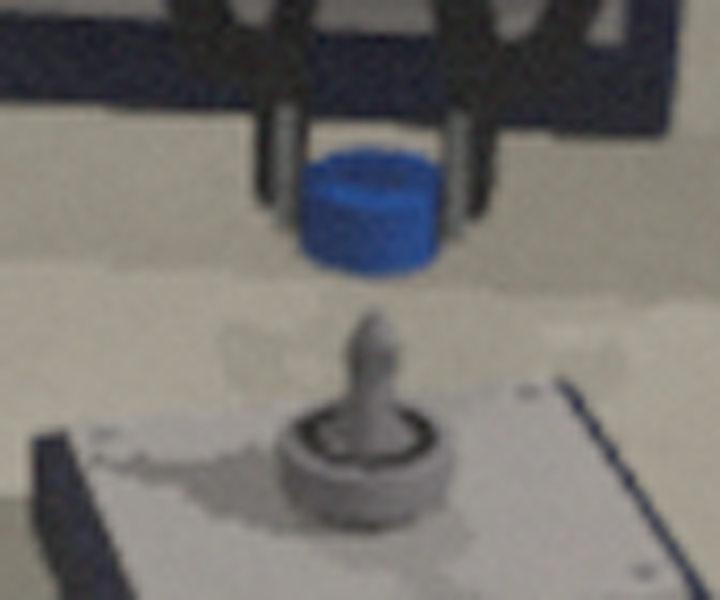

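The spacer is centred at column 371 and the shaft tip at 374, so only the small 1.5 mm correction is needed. I'll descend.

```bash
python3 -m handwheel '[[-0.7,-1.5,5,0,0,0.003,-0.4],[0,0,7,0,0,0,-0.4],[0,0,0,0,0,0,-0.4],[0,0,0,0,0,0,-0.4]]'|sed -n '2,4p'
python3 -m handwheel '[[0,0,4,0,0,0,-0.4],[0,0,4,0,0,0,-0.4],[0,0,0,0,0,0,-0.4]]'|sed -n '2,4p'
python3 -m handwheel '[[0,0,4,0,0,0,-0.4],[0,0,0,0,0,0,-0.4]]'|sed -n '2,4p'
python3 -m handwheel '[[0,0,4,0,0,0,-0.4],[0,0,0,0,0,0,-0.4]]'|sed -n '2,4p'
```

```text
tcp_pos: [0.5255, -0.2051, 0.1135]
tool_rot: [2.223, 2.22, -0.0]
force: [-0.4, -1.3, 0.3]
tcp_pos: [0.5252, -0.2049, 0.105]
tool_rot: [-2.222, -2.219, 0.001]
force: [0.8, -0.0, -0.1]
tcp_pos: [0.5253, -0.2049, 0.1012]
tool_rot: [-2.223, -2.22, 0.001]
force: [-0.8, 0.1, -1.1]
tcp_pos: [0.5254, -0.2049, 0.0972]
tool_rot: [-2.223, -2.22, 0.0]
force: [-1.2, -1.3, -0.7]
```

```bash
python3 -m handwheel '[[0.5,0.4,3,0,0,0,-0.4],[0,0,0,0,0,0,-0.4]]'|sed -n '2,4p'
python3 -m handwheel '[[0,0,4,0,0,0,-0.4],[0,0,0,0,0,0,-0.4]]'|sed -n '2,4p'
python3 -m handwheel '[[0,0,5,0,0,0,-0.4],[0,0,5,0,0,0,-0.4],[0,0,0,0,0,0,-0.4]]'|sed -n '2,4p'
python3 -m handwheel '[[0,0,5,0,0,0,-0.4],[0,0,5,0,0,0,-0.4],[0,0,0,0,0,0,-0.4]]'|sed -n '2,4p'
```

```text
tcp_pos: [0.5259, -0.2043, 0.0943]
tool_rot: [-2.223, -2.22, -0.0]
force: [0.7, 1.1, -1.4]
tcp_pos: [0.5258, -0.2042, 0.0901]
tool_rot: [-2.223, -2.219, 0.0]
force: [-0.2, 1.5, -1.3]
tcp_pos: [0.5257, -0.2042, 0.0797]
tool_rot: [-2.222, -2.219, 0.0]
force: [0.3, 3.5, -2.2]
tcp_pos: [0.5258, -0.2042, 0.0699]
tool_rot: [-2.223, -2.219, -0.0]
force: [0.5, 4.1, -2.1]
```

```bash
python3 -m handwheel '[[0.5,0,1.5,0,0,0,-0.4],[0,0,0,0,0,0,-0.4]]'|sed -n '2,4p'
python3 -m handwheel '[[0,0,1,0,0,0,-0.4],[0,0,0,0,0,0,-0.4]]'|sed -n '2,4p'
python3 -m handwheel '[[0,0,1,0,0,0,-0.4],[0,0,0,0,0,0,-0.4]]'|sed -n '2,4p'
python3 -m handwheel '[[0,0,0.6,0,0,0,-0.4],[0,0,0,0,0,0,-0.4]]'|sed -n '2,4p'
```

```text
tcp_pos: [0.5259, -0.2042, 0.069]
tool_rot: [2.223, 2.22, -0.001]
force: [-0.1, 3.7, -0.1]
tcp_pos: [0.526, -0.2042, 0.0682]
tool_rot: [2.223, 2.22, -0.0]
force: [0.4, 3.3, 1.6]
tcp_pos: [0.5261, -0.2042, 0.0672]
tool_rot: [2.222, 2.219, -0.0]
force: [-0.4, 3.6, 1.2]
tcp_pos: [0.5261, -0.2041, 0.0667]
tool_rot: [2.223, 2.22, -0.0]
force: [-0.4, 3.4, 2.9]
```

```bash
python3 -m handwheel '[[0,0,0.7,0,0,0,-0.4],[0,0,0,0,0,0,-0.4]]'|sed -n '2,4p'
python3 -m handwheel '[[0,0,0,0,0,0,0.2],[0,0,0,0,0,0,0.2],[0,0,0,0,0,0,0.2],[0,0,-10,0,0,0,0.2],[0,0,-40,0,0,0,0.2],[0,0,-50,0,0,0,0.2],[0,0,-50,0,0,0,0.2],[0,0,0,0,0,0,0.2]]'
python3 - <<'E'
from h import *
s=snap('side','s8')
cv2.imwrite('pics/m8.png',cv2.resize(s[130:200,280:364],(720,600),interpolation=cv2.INTER_CUBIC))
E
```

```text
tcp_pos: [0.5261, -0.2042, 0.0667]
tool_rot: [2.223, 2.22, -0.0]
force: [-2.2, 5.2, 6.9]
time: 38.08
tcp_pos: [0.5288, -0.2058, 0.2227]
tool_rot: [2.214, 2.211, 0.004]
force: [0.1, 0.2, -0.4]
opening: 0.0513
gripper_force: 0.0
```

View pics/m8.png

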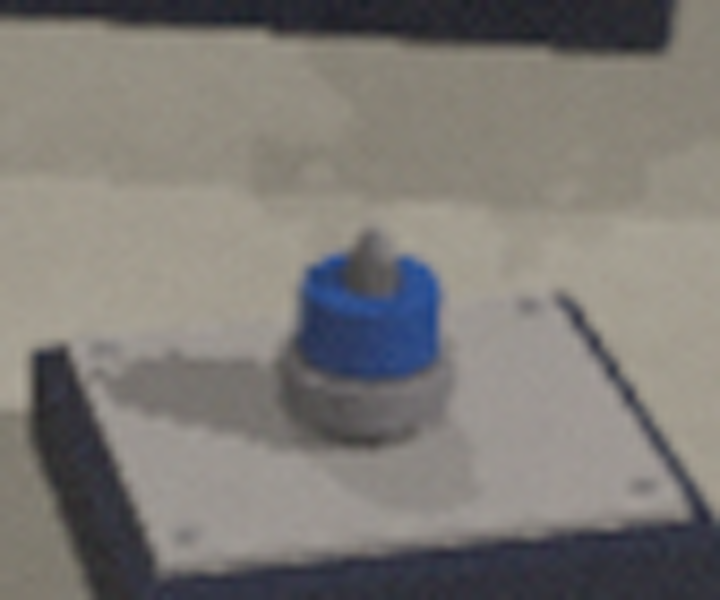

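The spacer sits flat on the bearing at (370,320), with the shaft tip sticking out at (373,240). The gripper is clear, so I'm handing in.

```bash
python3 -c "
from bench import ticket
print(ticket.close_job())"
```

```text
the job is handed in; nothing more can be done
None
```

The bearing was laid flat on the bench, regrasped by its rim and slid down onto the shaft shoulder; the blue spacer now sits flat on it with the gripper clear, and the job was handed in at about 38 s of the 61 s allowed (no verdict came back).

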